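# Unhook the bamboo lid and cover the wide pot

### The arm

A 6-joint arm with a two-finger parallel gripper is mounted at the origin on the work surface. World frame = base frame: x ahead of the robot, y to its left, z up, the work surface at z = 0. Lengths are in m, angles in rad, forces in N, time in s.
With the tool pointing down it reaches from about 0.35 to 0.975 m from the base axis. Payload 4.9 kg.
Tool frame: the origin (TCP) lies at the centre of the arm's flange, where the gripper is bolted on; the fingertips stand 173 mm ahead of it and the grasp point (between the pads) lies 155 mm ahead of it (ctrl.finger_overhang is the distance from the TCP to the fingertips, in m); z points along the fingers, y is the direction in which the jaws open and shut (so a half turn about z gives the same grasp; the last joint's range is limited). The gripper opens to 85 mm and grips with 20 to 120 N. Pads are 22 mm wide; open, the fingers measure 114 mm over their backs; the gripper's body (76 mm by 85 mm) begins 54 mm behind the grasp point. The pads swing forward as they close: fully open they stand 13 mm farther back than shut.
Start: joints at [1.15, 0.053, 1.613, -0, 1.476, -0.119], TCP at [0.186, 0.597, 0.405] pointing down, gripper open.
Joint ranges: [-3.01, 3.01], [-1.01, 2.22], [0.06, 2.58], [-1.02, 4.17], [0.09, 2.62], [-3.14, 3.14]. Speed limits (rad/s): [2.57, 2.57, 3.14, 3.14, 3.14, 3.14].

### API

Orientations are given as a rotation vector (axis times angle).
In Python, from station import ctrl, eyes, spotter gives the robot as it stands.
- The arm moves only by the shell command python3 -m crank 'ROWS' [FORCE]. ROWS is JSON, a list of rows, each a list of 7 numbers: the turn, a rotation vector about the tool's x, y, z in rad, then the shift along the tool's x, y, z in mm, then the closure, from -1 (fully open) to 1 (shut). A call has 1 to 8 rows; each row shifts and turns the pose as measured when the row begins, along the tool's axes as they then stand; what a row does not reach is not made up. A row lasts 1/12 s, in which the tool goes at most 41.7 mm and 7.16 degrees, less where a joint would pass 70% of its speed; a pose out of reach is approached as far as the arm can. A call is refused whole if a number of a shift passes 41.7 or a number of a turn 0.125, either way. A call with a gripper value outside its range is refused whole. The fingers move at their own pace and stop on an object; FORCE is the grip in N (left out, the last holds). Time passes only in rows, so rows that do not move let the fingers close. It gives the time, the measured TCP pose, the force and the opening at its end, in the units of the state.
- ctrl.get_obs(): the state, without advancing time (a new reading comes with each control period).
- eyes.get_image(name): name is "side" or "top" or "wrist"; returns a dict with "image" (400x640x3 uint8, red, green, blue), "vertical_fov" (degrees; the focal length in pixels is half the picture's height over the tangent of half this angle, whatever the lens; pixels are square), "cx", "cy" (the principal point, pixels), "dist" ([k1, k2, p1, p2, k3] as OpenCV has them; the pictures are not rectified), "rvec" (rotation vector, rad) and "tvec" (3), from world to camera coordinates, as OpenCV has them; the wrist camera has in their place "mount" (4x4, takes a point from camera to tool coordinates, whose origin is the TCP and whose axes are the flange's). Camera axes: x right, y down, z forward; pixel columns grow to the right and rows downward; lengths in m; the calibration is good to about 2 mm. A picture is of the moment at which its call begins: read the wrist's pose just before it. There is no depth.
- ctrl.finish_job(): hands the job in, once; it reports no verdict.
Trained networks look in a picture, given as the dict that the camera call returned (one of the last four; its "shot" number tells which), for a name from the list of things; names that differ only in an ending like _2 or _b are one class to them, and where a whole thing is asked for, a point or a joint stands for the part that bears it (a point fixed in the world has none). Each returns a list of dicts, best first, with "confidence" (0 to 1); they miss things now and then, are a little off and sometimes report something else, mostly with a low value. They report only what shows in the picture. A call takes as long as a camera call. They do not tell look-alikes from the thing itself.
- spotter.look_for(query, picture): "centre" ([x, y, z] in m, in world coordinates, good to about 4 mm: the middle of the surface that is visible of it).
- spotter.outline_of(query, picture): "region" (400x640 bool, what is visible of it).
- spotter.mark_of(query, picture): "centre" ([x, y, z] in m, in world coordinates, good to about 4 mm: a listed point, or the origin of a listed thing).
The state is a dict: "t": time; "q": joint angles; "dq": joint speeds; "effort": joint torques, N m; "tool_pos": TCP position; "tool_rot": TCP orientation; "contact_force": force on the tool from outside, world axes, zero at the start; "wrist_torque": the same for the moment, N m; "opening": finger opening in m.
Only numpy, scipy, OpenCV 4.12 (cv2) and the standard library are available. Lean on these libraries where they do the work, as an engineer would, in place of code of your own. Each camera call takes 0.05 s, during which the arm holds its last target.

### The job

Close up the wider of the two green glazed pots with the bamboo lid that hangs by its keyhole on the sloping board: slide the lid up the board until the stud is at the wide end of the slot, lift it free, and set it gently on the pot so that it sits fully home and level. Leave the pot standing where it is and do not disturb the other things on the counter.

Things in the scene. Friction and masses are not known exactly. Their poses are not given: they have to be found in the camera images.
- lid: Bamboo pot lid, loose, 0.14 to 0.28 kg: round plate 132 mm across, 6 mm thick, with a tab 48 mm wide reaching 126 mm from its centre. Under it a solid round plug 94 mm across goes down to z = -10 mm and fits inside the pot's mouth. Origin: centre of the plate's underside, the face that rests on the rim; z up through the knob, x along the tab. Starts lying on the sloping board, tab up the slope.
- lid_knob (a point): Centre of the top of the lid's square wooden knob, 40 mm above the lid's origin along the lid's z. The knob is 34 by 34 mm, sides along the lid's x and y, and stands 34 mm above the plate's top face (lid z = 6 to 40 mm). Axes as the lid's.
- lid_keyhole (a point): Centre of the wide end of the keyhole slot through the lid's tab, at lid x = 83 mm, in the plate's underside. The wide end is a 28 mm square (lid x = 69 to 97 mm); from it a narrow slot 10 mm wide runs out along lid x to a closed end at x = 117 mm. At the start the stud is in the narrow end, at lid x = 114 mm. Axes as the lid's.
- board: Fixed grey-painted board on wooden legs, sloping 28 degrees, 170 mm wide, 235 mm long, high edge at its +x side. The lid's plug lies flat on it. Origin on the counter straight under the middle of the hanging lid's plug, where the face is 75 mm high; x is the horizontal direction going up the slope, z up. The face's upward normal is (-0.469, 0, 0.883) in this frame.
- stud (a point): Centre of the top of the steel stud, square to the sloping face: shank 6 mm across, 19 mm long, then a round head 18 mm across, 5 mm thick. The head passes only the wide end of the slot: the lid must go about 31 mm (26 to 36) up the slope, then be lifted square off the face by more than 15 mm. Until then it has 3 mm of play off the face. Axes as the board's.
- pot: The wider green glazed pot, 116 mm across the rim and 115 mm high, round, loose, 0.95 kg, upright and open at the top. Origin: centre of its underside, z up.
- pot_rim (a point): Centre of the wide pot's mouth, at the height of the rim's top, 115 mm above the counter. Mouth 104 mm across inside, rim 6 mm thick: the lid's plug has 5 mm of play all round. The tab may point any way.
- small_pot: The smaller green glazed pot, 86 mm across the rim, 95 mm high; bystander (the lid does not fit it). Origin: centre of its underside.
- seed_tray: Black plastic seed tray, 120 by 180 by 45 mm; bystander. Origin: centre of its underside, long side along y.
- trowel: Aluminium trowel with wooden handle, 260 mm long along its x, blade at +x, 25 mm high; bystander. Origin at its middle, on the counter.
- mister: Stainless steel mister with a twist cap, 72 mm across, 157 mm high; bystander. Origin: centre of its underside.
- stake: Bamboo stake, 360 mm long along its x, 10 mm thick; bystander. Origin at its middle, on the counter.
- clay_pot: Terracotta pot, 90 mm across, 80 mm high; bystander. Origin: centre of its underside.
There are look-alikes about, which are no part of the job. What is shaped like the pot but yellow is not meant. There is more than one size of the lid; the one meant has the size given above.

How it is judged:
On the way, in this order (a step that is already met when the one before it is completed fails the run):
1. the lid is slid up the slope, still threaded, until the stud is at the wide end of the keyhole (x of stud in the frame of lid between 0.074 and 0.09 m and z of stud in the frame of lid above 0.006 m), for 0.05 s.
2. the lid is lifted free of the stud (z of stud in the frame of lid below -0.01 m and contact force between lid and board below 0.05 N), for 0.1 s.
At the end, for the whole second after the job is handed in: The lid rests at rest on the wide pot: its centre within 8 mm of the mouth's centre, its plate within 3 mm of the rim's height, tilted less than 0.04 rad, knob up; the pot stands upright (within 0.04 rad) within 40 mm of where it was (horizontal distance between lid and pot_rim below 0.008 m and z of lid in the frame of pot_rim between -0.003 and 0.003 m and angle between each of lid, pot's own z axis and vertical below 0.04 rad and distance of pot from where it was at the start of the episode below 0.04 m and linear speed of each of lid, pot below 0.02 m/s and angular speed of lid below 0.1 rad/s); the robot touches nothing.
It fails at once if the pot is tipped more than 0.2 rad (angle between pot's own z axis and vertical above 0.2 rad).
It fails at once if the lid is driven hard onto the pot (more than 45 N between them) (contact force between lid and pot above 45 N).
It fails at once if the lid is let fall onto the pot: close over the mouth (within 60 mm sideways, under 40 mm up) it moves faster than 0.4 m/s (horizontal distance between lid and pot_rim below 0.06 m and z of lid in the frame of pot_rim below 0.04 m and linear speed of lid above 0.4 m/s).
It fails at once if a bystander (small pot, seed tray, trowel, mister, stake or terracotta pot) is moved more than 30 mm (distance of any of small_pot, seed_tray, trowel, mister, stake, clay_pot from where it was at the start of the episode above 0.03 m).
It also fails if it takes over 45 s, if anything falls off the work surface, if the arm or the gripper's body presses on something with over 40 N, if the wrist force passes 120 N, or if a joint passes its speed limit or range.

## Working session

There is one attempt and no reset: what is moved stays moved. The work goes in short steps, Python scripts to look and compute and a shell command to move; the robot and the scene stay as the last step left them, time stands still between calls to the robot, and variables do not carry over. Pictures are saved under pics/ and viewed, and the job is handed in when it is done.

```bash
ls; mkdir -p pics; cat > h.py <<'E'
import numpy as np, cv2
from scipy.spatial.transform import Rotation as R
from station import ctrl, eyes, spotter
def save(p,n): cv2.imwrite('pics/%s.png'%n, p['image'][:,:,::-1])
E
python3 - <<'E'
from h import *
o=ctrl.get_obs(); print({k:np.round(v,3).tolist() for k,v in o.items()})
for n in ['side','top','wrist']:
    p=eyes.get_image(n); save(p,n+'0')
    for q in (['lid','lid_knob','lid_keyhole','stud','board','pot','pot_rim','small_pot','seed_tray','trowel','mister','stake','clay_pot']):
        print(n,q,[(np.round(d['centre'],3).tolist(),round(d['confidence'],2)) for d in spotter.mark_of(q,p)])
print(ctrl.get_obs()['t'])
E
```

```text
pics
{'t': 0.0, 'q': [1.15, 0.053, 1.614, -0.0, 1.476, -0.119], 'dq': [-0.0, 0.001, -0.002, -0.0, 0.0, -0.0], 'effort': [0.0, -39.367, -37.018, -0.0, 0.007, -0.0], 'tool_pos': [0.186, 0.597, 0.403], 'tool_rot': [-0.472, -3.105, 0.003], 'contact_force': [-0.547, -0.277, 0.782], 'wrist_torque': [0.075, 0.021, -0.059], 'opening': 0.085}
side lid [([0.519, 0.271, 0.085], 0.84), ([0.567, 0.469, 0.005], 0.75)]
side lid_knob [([0.566, 0.467, 0.034], 0.77)]
side lid_keyhole [([0.452, 0.244, 0.123], 0.87), ([0.544, 0.525, 0.007], 0.79)]
side stud [([0.434, 0.238, 0.152], 0.72)]
side board [([0.522, 0.27, -0.0], 0.65)]
side pot [([0.54, -0.08, 0.003], 0.85), ([0.244, -0.288, 0.0], 0.74), ([0.522, 0.27, -0.002], 0.28)]
side pot_rim [([0.239, -0.289, 0.117], 0.78), ([0.544, -0.08, 0.115], 0.61)]
side small_pot [([0.538, -0.324, 0.002], 0.75)]
side seed_tray [([0.768, -0.07, 0.006], 0.91)]
side trowel [([0.689, 0.21, 0.003], 0.79), ([0.768, -0.072, 0.004], 0.41)]
side mister [([0.44, -0.456, -0.004], 0.82)]
side stake []
side clay_pot [([0.728, -0.282, -0.002], 0.74)]
top lid [([0.524, 0.272, 0.0
[... 404 characters left out ...]
2], 0.92), ([0.54, -0.084, 0.001], 0.69)]
top pot_rim [([0.546, -0.084, 0.114], 0.94), ([0.243, -0.285, 0.11], 0.64), ([0.442, -0.453, 0.001], 0.48)]
top small_pot [([0.542, -0.324, -0.002], 0.97)]
top seed_tray [([0.769, -0.067, -0.003], 0.7)]
top trowel [([0.689, 0.212, -0.001], 0.66)]
top mister [([0.44, -0.453, 0.004], 0.73), ([0.542, -0.08, 0.114], 0.37)]
top stake [([0.361, -0.221, -0.0], 0.68), ([0.545, -0.084, 0.113], 0.58)]
top clay_pot [([0.724, -0.286, 0.003], 0.62)]
wrist lid []
wrist lid_knob []
wrist lid_keyhole []
wrist stud []
wrist board []
wrist pot []
wrist pot_rim []
wrist small_pot []
wrist seed_tray []
wrist trowel []
wrist mister []
wrist stake []
wrist clay_pot []
2.1
```

View pics/side0.png

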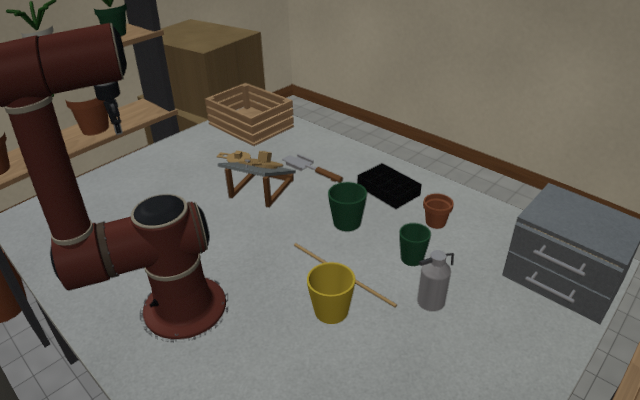

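View pics/top0.png

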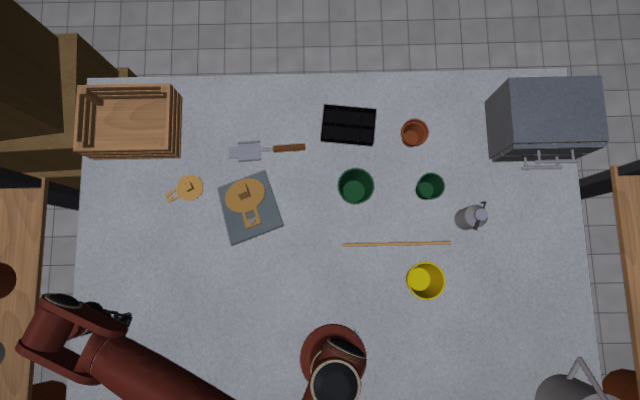

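View pics/wrist0.png

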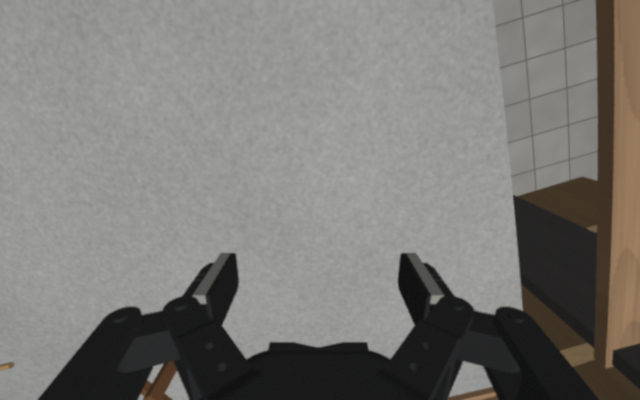

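```bash
cat >> h.py <<'E'
yaw=np.deg2rad(201.0)
def lidaxes(yaw=yaw,s=np.deg2rad(28)):
    u=np.array([np.cos(yaw),np.sin(yaw),0]); z=np.array([0,0,1.])
    n=-np.sin(s)*u+np.cos(s)*z; x=np.cos(s)*u+np.sin(s)*z
    return np.c_[x,np.cross(n,x),n]
def toolR(L): return np.c_[L[:,0],-L[:,1],-L[:,2]]
LID=np.array([.5215,.2715,.0838])
def pose():
    o=ctrl.get_obs(); return np.array(o['tool_pos']),R.from_rotvec(o['tool_rot']),o
def plan(pt,Rt,n=None,step=38.):
    p,r,o=pose(); Rt=R.from_matrix(Rt)
    d=(r.inv()*Rt).as_rotvec(); L=np.linalg.norm(pt-p)*1000
    k=n or int(max(np.ceil(L/step),np.ceil(np.linalg.norm(d)/.12),1))
    print('dist mm',L.round(1),'turn',d.round(3),'shift tool',(r.inv().apply(pt-p)*1000).round(1),'rows',k)
    for i in range(k):
        s=(r*R.from_rotvec(d*i/k)).inv().apply((pt-p)/k)*1000
        print((d/k).round(3).tolist(),s.round(1).tolist())
E
python3 - <<'E'
from h import *
L=lidaxes(); plan(LID+L[:,2]*.25,toolR(L))
E
```

```text
dist mm 537.1 turn [ 0.163  0.47  -0.655] shift tool [-509.4 -138.   100.1] rows 15
[0.011, 0.031, -0.044] [-34.0, -9.2, 6.7]
[0.011, 0.031, -0.044] [-33.7, -10.6, 5.7]
[0.011, 0.031, -0.044] [-33.4, -12.0, 4.8]
[0.011, 0.031, -0.044] [-33.0, -13.4, 3.9]
[0.011, 0.031, -0.044] [-32.5, -14.8, 3.0]
[0.011, 0.031, -0.044] [-31.9, -16.2, 2.2]
[0.011, 0.031, -0.044] [-31.2, -17.5, 1.4]
[0.011, 0.031, -0.044] [-30.4, -18.9, 0.6]
[0.011, 0.031, -0.044] [-29.6, -20.2, -0.1]
[0.011, 0.031, -0.044] [-28.7, -21.5, -0.8]
[0.011, 0.031, -0.044] [-27.7, -22.7, -1.4]
[0.011, 0.031, -0.044] [-26.6, -23.9, -2.0]
[0.011, 0.031, -0.044] [-25.4, -25.1, -2.6]
[0.011, 0.031, -0.044] [-24.2, -26.2, -3.1]
[0.011, 0.031, -0.044] [-23.0, -27.2, -3.5]
```

```bash
python3 -m crank '[[0.011,0.031,-0.044,-34,-9,6.5,-1],[0.011,0.031,-0.044,-34,-10.5,5.5,-1],[0.011,0.031,-0.044,-33.5,-12,5,-1],[0.011,0.031,-0.044,-33,-13.5,4,-1],[0.011,0.031,-0.044,-32.5,-15,3,-1],[0.011,0.031,-0.044,-32,-16,2,-1],[0.011,0.031,-0.044,-31,-17.5,1.5,-1],[0.011,0.031,-0.044,-30.5,-19,0.5,-1]]' 60
python3 - <<'E'
from h import *
L=lidaxes(); plan(LID+L[:,2]*.25,toolR(L))
E
```

```text
t: 2.77
tool_pos: [0.4285, 0.447, 0.3524]
tool_rot: [0.122, -2.873, 0.061]
contact_force: [0.3, 1.0, 0.7]
opening: 0.0853
dist mm 247.2 turn [ 0.074  0.216 -0.27 ] shift tool [-197.  -149.4    0.5] rows 7
[0.011, 0.031, -0.039] [-28.1, -21.3, 0.1]
[0.011, 0.031, -0.039] [-27.3, -22.4, -0.6]
[0.011, 0.031, -0.039] [-26.4, -23.5, -1.1]
[0.011, 0.031, -0.039] [-25.4, -24.5, -1.7]
[0.011, 0.031, -0.039] [-24.4, -25.5, -2.2]
[0.011, 0.031, -0.039] [-23.3, -26.4, -2.7]
[0.011, 0.031, -0.039] [-22.2, -27.3, -3.1]
```

Tracks well.

```bash
python3 -m crank '[[0.011,0.031,-0.039,-28,-21.5,0,-1],[0.011,0.031,-0.039,-27.5,-22.5,-0.5,-1],[0.011,0.031,-0.039,-26.5,-23.5,-1,-1],[0.011,0.031,-0.039,-25.5,-24.5,-1.5,-1],[0.011,0.031,-0.039,-24.5,-25.5,-2,-1],[0.011,0.031,-0.039,-23.5,-26.5,-2.5,-1],[0.011,0.031,-0.039,-22,-27.5,-3,-1],[0,0,0,0,0,0,-1]]'
python3 - <<'E'
from h import *
L=lidaxes(); plan(LID+L[:,2]*.25,toolR(L))
p=eyes.get_image('wrist'); save(p,'wrist1')
P,r,o=pose();M=np.array(p['mount'])
print(o['t'],o['q'])
for q in ['lid','lid_knob','lid_keyhole','stud']:
    print(q,[(np.round(d['centre'],4).tolist(),round(d['confidence'],2)) for d in spotter.mark_of(q,p)])
# project model
f=200/np.tan(np.deg2rad(p['vertical_fov']/2));K=np.array([[f,0,p['cx']],[0,f,p['cy']],[0,0,1]])
im=p['image'][:,:,::-1].copy()
def proj(w):
    t=r.inv().apply(w-P); c=(t-M[:3,3])@M[:3,:3]
    return cv2.projectPoints(c.reshape(-1,1,3),np.zeros(3),np.zeros(3),K,np.array(p['dist']))[0].reshape(-1,2)
a=np.linspace(0,2*np.pi,60)
for pts in [np.c_[.066*np.cos(a),.066*np.sin(a),0*a+.006],np.array([[.017,.017,.04],[.017,-.017,.04],[-.017,-.017,.04],[-.017,.017,.04]]),np.array([[.126,.024,.006],[.06,.024,.006],[.06,-.024,.006],[.126,-.024,.006]]),np.array([[.114,.003,.014],[.114,-.003,.014],[.117,0,.014],[.111,0,.014]])]:
    cv2.polylines(im,[proj(LID+pts@L.T).round().astype(int)],True,(0,0,255),1)
cv2.imwrite('pics/w1o.png',im)
E
```

```text
t: 3.43
tool_pos: [0.6461, 0.3016, 0.2983]
tool_rot: [0.5, -2.6, 0.123]
contact_force: [-0.6, 0.1, -1.2]
opening: 0.0854
dist mm 20.2 turn [-0.003 -0.011  0.012] shift tool [11.3 16.7 -0.9] rows 1
[-0.003, -0.011, 0.012] [11.3, 16.7, -0.9]
3.4833 [ 0.33749676  0.45212505  1.3438166  -0.01631027  1.84516451 -1.61360586]
lid [([0.5663, 0.4675, 0.0068], 0.96), ([0.5196, 0.2639, 0.0819], 0.95)]
lid_knob [([0.5425, 0.2785, 0.1184], 0.74)]
lid_keyhole [([0.5473, 0.5245, 0.0089], 0.64)]
stud [([0.4312, 0.2392, 0.1459], 0.83)]
```

View pics/w1o.png

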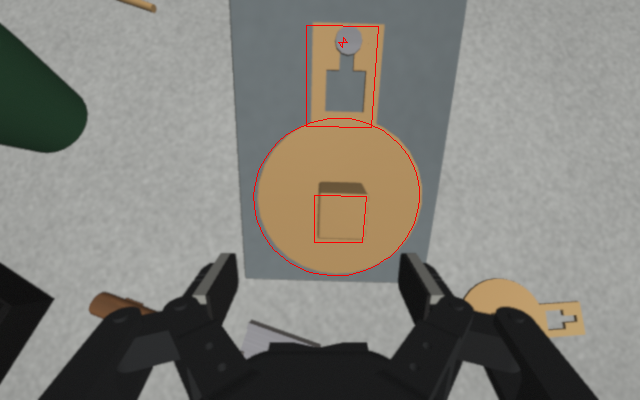

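```bash
python3 - <<'E'
import cv2
im=cv2.imread('pics/wrist1.png')[10:290,230:480]
cv2.imwrite('pics/w1z.png',cv2.resize(im[:,20:205],None,fx=2.1,fy=2.1,interpolation=cv2.INTER_CUBIC))
E
```

```text
(no output)
```

View pics/w1z.png

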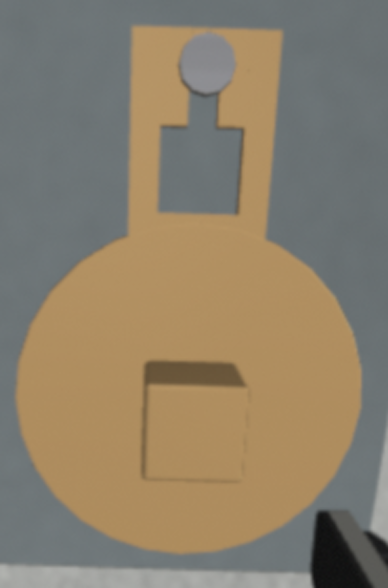

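```bash
cat > fit.py <<'E'
from h import *
from scipy.optimize import least_squares
p=eyes.get_image('wrist'); P,r,o=pose();M=np.array(p['mount'])
f=200/np.tan(np.deg2rad(p['vertical_fov']/2));K=np.array([[f,0,p['cx']],[0,f,p['cy']],[0,0,1]])
def proj(w):
    t=r.inv().apply(w-P); c=(t-M[:3,3])@M[:3,:3]
    return cv2.projectPoints(c.reshape(-1,1,3),np.zeros(3),np.zeros(3),K,np.array(p['dist']))[0].reshape(-1,2)
px=np.array([[312.9,22.4],[384.8,24.8],[326.2,70],[365.7,71],[325.2,111.4],[363.3,111.9],[320,193.3],[367.6,194.8],[365.7,239],[318.6,238.1]])
m=np.array([[126,24,6],[126,-24,6],[97,14,6],[97,-14,6],[69,14,6],[69,-14,6],[17,17,40],[17,-17,40],[-17,-17,40],[-17,17,40]])/1e3
L0=lidaxes()
print(proj(LID+m@L0.T)[:2])
for free in (3,4,5):
    def g(v):
        L=lidaxes(yaw+v[2],np.deg2rad(28)+(v[4] if free>4 else 0))
        return (proj(LID+np.r_[v[:2],v[3] if free>3 else 0]+m@L.T)-px).ravel()
    s=least_squares(g,np.zeros(free)); print(s.x.round(4),np.sqrt(np.mean(s.fun**2)))
    print(s.fun.reshape(-1,2).round(1).tolist())
E
python3 fit.py
```

```text
[[301.17226315  28.55124607]
 [372.04067419  30.08857973]]
[-0.0061  0.0055 -0.0071] 0.8164718055724646
[[0.3, 1.4], [-1.0, 1.0], [0.3, 0.3], [0.3, 0.4], [0.0, 0.0], [-0.1, 0.6], [-0.8, -1.3], [1.8, -1.5], [-0.2, -0.1], [-0.7, -0.4]]
[-0.0055  0.0055 -0.0071  0.0014] 0.6919496395991332
[[0.1, 0.6], [-0.8, 0.2], [0.2, -0.2], [0.5, -0.1], [-0.1, -0.1], [0.0, 0.4], [-1.0, -0.8], [2.0, -1.0], [-0.0, 0.7], [-0.9, 0.4]]
[-0.0075  0.0051 -0.0033 -0.002   0.0454] 0.456579824631578
[[-0.2, 0.2], [-0.4, -0.4], [0.1, 0.0], [0.5, -0.0], [-0.0, 0.1], [-0.1, 0.5], [-0.6, 0.2], [1.5, -0.2], [-0.6, -0.2], [-0.3, -0.3]]
```

```bash
python3 - <<'E'
from h import *
P,r,o=pose(); print(o['t'],P,o['dq'])
p=eyes.get_image('wrist'); save(p,'wrist2')
P,r,o=pose(); print(o['t'],P,o['tool_rot'])
im=p['image'][:,:,::-1][10:290,250:435]
cv2.imwrite('pics/w2z.png',cv2.resize(im,None,fx=2.1,fy=2.1,interpolation=cv2.INTER_CUBIC))
E
```

```text
3.7333 [0.64134217 0.30685382 0.30199081] [ 0.00390762 -0.00512324 -0.00040054 -0.00147609 -0.00155853 -0.00323519]
3.7833 [0.64132141 0.30687045 0.30209867] [ 0.50811507 -2.60152372  0.12156696]
```

View pics/w2z.png

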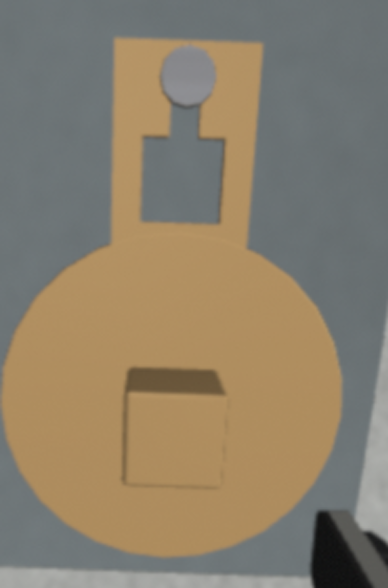

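```bash
python3 - <<'E'
s=open('fit.py').read()
i=s.index('px='); j=s.index('m=np.array')
s=s[:i]+"px=np.array([[114,38],[263,44],[143,136],[225,139],[141,221],[220,223],[127,392],[226,395],[220,488],[124,485]])/2.1+[250,10]\n"+s[j:]
s+="""
    if free==3: L=lidaxes(yaw+s.x[2]); plan(LID+np.r_[s.x[:2],0]+L[:,2]*.19,toolR(L))
"""
open('fit.py','w').write(s)
E
python3 fit.py
```

```text
[[301.30047274  28.60406797]
 [372.13723788  30.14727814]]
[-0.0006  0.0003 -0.0154] 0.7824542910417315
[[0.2, -0.5], [0.0, -0.9], [-0.2, -0.6], [0.3, -0.7], [-0.5, 0.0], [-0.1, 0.4], [-1.4, -0.3], [1.8, -0.0], [0.9, 1.2], [-1.1, 1.0]]
dist mm 62.6 turn [-0.011 -0.008  0.032] shift tool [ 7.3  9.4 61.5] rows 2
[-0.006, -0.004, 0.016] [3.6, 4.7, 30.7]
[-0.006, -0.004, 0.016] [3.8, 4.5, 30.8]
[-0.0013  0.0001 -0.0154 -0.0016] 0.6100924093981965
[[0.5, 0.4], [-0.3, 0.1], [-0.1, -0.1], [0.2, -0.2], [-0.4, 0.2], [-0.2, 0.6], [-1.2, -0.8], [1.6, -0.6], [0.8, 0.3], [-0.9, 0.1]]
[-0.0029 -0.0003 -0.0135 -0.0043  0.0378] 0.44050165420117343
[[0.2, 0.1], [0.0, -0.4], [-0.1, 0.0], [0.2, -0.1], [-0.3, 0.4], [-0.3, 0.7], [-0.9, 0.0], [1.2, 0.2], [0.3, -0.4], [-0.4, -0.5]]
```

```bash
sed -i 's/^yaw=.*/yaw=np.deg2rad(200.1)/; s/^LID=.*/LID=np.array([.5208,.2718,.0834])/' h.py
python3 -m crank '[[-0.006,-0.004,0.016,7,9,5,-1],[-0.005,-0.004,0.016,0,0,25,-1],[0,0,0,0,0,25,-1],[0,0,0,0,0,0,-1],[0,0,0,0,0,0,-1]]'
python3 - <<'E'
from h import *
L=lidaxes(); plan(LID+L[:,2]*.183,toolR(L),1)
E
```

```text
t: 4.25
tool_pos: [0.6047, 0.3076, 0.2611]
tool_rot: [0.471, -2.626, 0.116]
contact_force: [-0.2, 0.8, 0.1]
opening: 0.0854
dist mm 17.6 turn [-0.002  0.009  0.003] shift tool [-2.8 -4.8 16.7] rows 1
[-0.002, 0.009, 0.003] [-2.8, -4.8, 16.7]
```

```bash

python3 -m crank '[[0,0.004,0.002,-2.5,-3,8,-1],[0,0,0,0,0,7,-1],[0,0,0,0,0,0,-1]]'
python3 - <<'E'
from h import *
L=lidaxes(); plan(LID+L[:,2]*.183,toolR(L),1)
E
```

```text
t: 4.5
tool_pos: [0.6019, 0.3042, 0.249]
tool_rot: [0.47, -2.626, 0.117]
contact_force: [-0.3, 0.7, -0.4]
opening: 0.0856
dist mm 4.9 turn [-0.003  0.01   0.003] shift tool [-0.6 -2.5  4.2] rows 1
[-0.003, 0.01, 0.003] [-0.6, -2.5, 4.2]
```

```bash

python3 -m crank '[[-0.002,0.009,0.003,-0.5,-2,3,-1],[0,0,0,0,0,0,-0.2],[0,0,0,0,0,0,0],[0,0,0,0,0,0,0]]' 40
python3 - <<'E'
from h import *
L=lidaxes(); plan(LID+L[:,2]*.183,toolR(L),1)
p=eyes.get_image('wrist'); save(p,'w3')
E
```

```text
t: 4.83
tool_pos: [0.6031, 0.3017, 0.2475]
tool_rot: [0.463, -2.62, 0.116]
contact_force: [-0.1, -0.6, 1.0]
opening: 0.0515
dist mm 3.0 turn [-0.001  0.003 -0.001] shift tool [0.3 0.2 3. ] rows 1
[-0.001, 0.003, -0.001] [0.3, 0.2, 3.0]
```

View pics/w3.png

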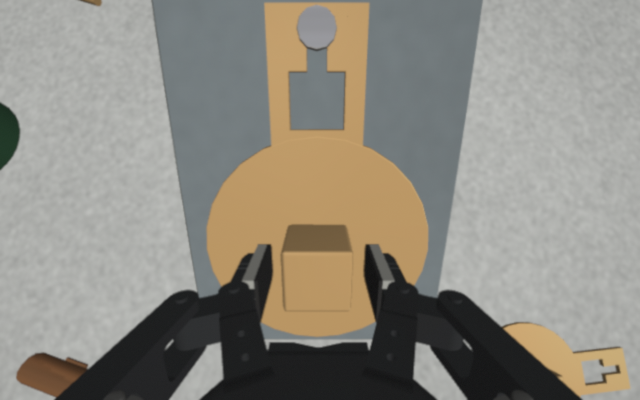

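```bash

python3 -m crank '[[0,0,0,0,0,1.5,0.3],[0,0,0,0,0,0,1],[0,0,0,0,0,0,1],[0,0,0,0,0,0,1],[0,0,0,0,0,0,1]]' 60
python3 - <<'E'
from h import *
L=lidaxes(); plan(LID+L[:,2]*.183,toolR(L),1);print(ctrl.get_obs()['contact_force'],ctrl.get_obs()['wrist_torque'])
E
```

```text
t: 5.3
tool_pos: [0.603, 0.3015, 0.2473]
tool_rot: [0.463, -2.622, 0.116]
contact_force: [0.0, 0.4, 0.9]
opening: 0.033
dist mm 2.7 turn [-0.001  0.004 -0.001] shift tool [0.3 0.3 2.7] rows 1
[-0.001, 0.004, -0.001] [0.3, 0.3, 2.7]
[0.00472748 0.42124695 0.90609865] [ 0.05702727 -0.17371434  0.0158518 ]
```

```bash

python3 -m crank '[[0,0,0,0,0,-1,1],[0,0,0,8,0,0,1],[0,0,0,8,0,0,1],[0,0,0,8,0,0,1],[0,0,0,0,0,0,1],[0,0,0,0,0,0,1]]'
python3 - <<'E'
from h import *
L=lidaxes(); P,r,o=pose(); print(L.T@(P-LID)*1000, o['contact_force'],o['wrist_torque'])
p=eyes.get_image('wrist'); save(p,'w4')
E
```

```text
t: 5.8
tool_pos: [0.5812, 0.2937, 0.26]
tool_rot: [0.463, -2.623, 0.116]
contact_force: [-0.5, 0.7, -1.1]
opening: 0.0332
[ 26.21338818   0.18776424 186.05595127] [-0.5399023   0.70965464 -1.06135691] [ 0.09101573 -0.30227806  0.03400788]
```

View pics/w4.png

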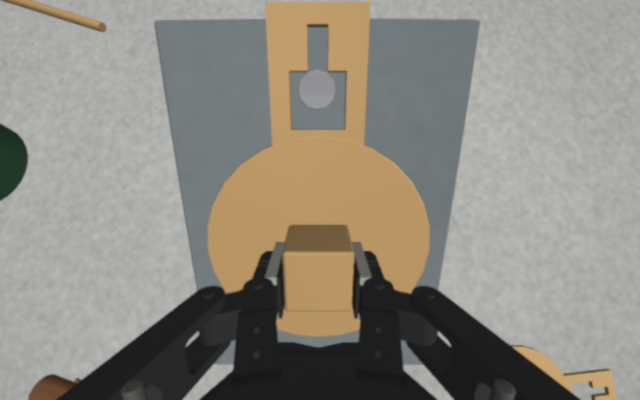

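```bash

python3 -m crank '[[0,0,0,5,0,0,1],[0,0,0,0,0,0,1],[0,0,0,0,0,0,1]]'
python3 - <<'E'
from h import *
L=lidaxes(); P,r,o=pose(); print(L.T@(P-LID)*1000, o['contact_force'],o['wrist_torque'])
p=eyes.get_image('wrist'); save(p,'w5')
E
```

```text
t: 6.1
tool_pos: [0.5765, 0.292, 0.2623]
tool_rot: [0.463, -2.623, 0.116]
contact_force: [-0.4, -0.4, -1.6]
opening: 0.0334
[3.16898305e+01 1.44117964e-01 1.85804616e+02] [-0.41385007 -0.42492406 -1.56488028] [ 0.11227053 -0.36690056 -0.03161578]
```

View pics/w5.png

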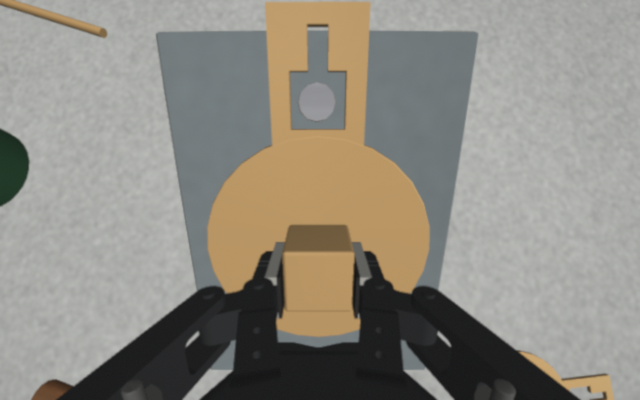

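Stud head at (317,102), centred in the wide slot (rows 71–129). Lift square off.

```bash

python3 -m crank '[[0,0,0,0,0,-10,1],[0,0,0,0,0,-15,1],[0,0,0,0,0,-20,1],[0,0,0,0,0,-25,1],[0,0,0,0,0,0,1],[0,0,0,0,0,0,1]]'
python3 - <<'E'
from h import *
L=lidaxes(); P,r,o=pose(); print(L.T@(P-LID)*1000, o['contact_force'],o['wrist_torque'],o['opening'])
p=eyes.get_image('wrist'); save(p,'w6')
p=eyes.get_image('top'); save(p,'t6')
for q in ('pot_rim','pot'): print(q,[(np.round(d['centre'],4).tolist(),round(d['confidence'],2)) for d in spotter.mark_of(q,p)])
for q in ('pot',):
  for d in spotter.outline_of(q,p): 
    ys,xs=np.where(d['region']); print(d['confidence'],xs.min(),xs.max(),ys.min(),ys.max())
print({k:np.round(p[k],4).tolist() for k in ('rvec','tvec','vertical_fov','cx','cy','dist')})
E
```

```text
t: 6.65
tool_pos: [0.6099, 0.3043, 0.3289]
tool_rot: [0.463, -2.621, 0.116]
contact_force: [1.0, -1.1, -2.2]
opening: 0.0333
[3.15248604e+01 1.24995672e-01 2.61243215e+02] [ 0.98598998 -1.08365942 -2.2438571 ] [ 0.13941241 -0.28950205  0.04335028] 0.03326054224478425
pot_rim [([0.2433, -0.2854, 0.1137], 0.92), ([0.544, -0.0821, 0.1157], 0.55)]
pot [([0.5413, -0.0811, 0.0007], 0.84), ([0.2457, -0.2864, 0.0034], 0.61)]
0.76 406 445 262 299
0.67 338 374 168 204
{'rvec': [2.1217, -2.1639, 0.1567], 'tvec': [0.0308, 0.5189, 1.3847], 'vertical_fov': 49.9167, 'cx': 323.0128, 'cy': 196.091, 'dist': [0.0148, 0.0, 0.0, 0.0, 0.0]}
```

View pics/w6.png

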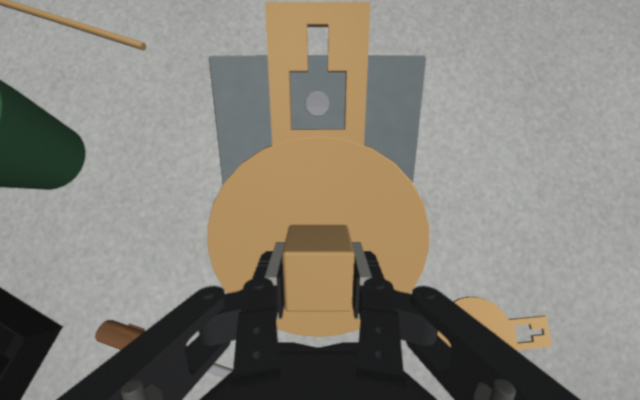

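View pics/t6.png

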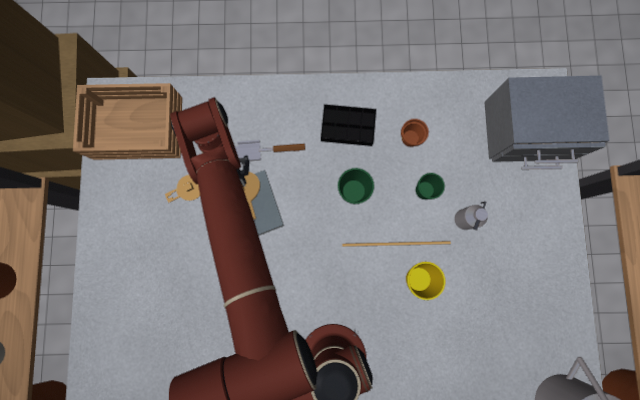

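```bash
cat > rim.py <<'E'
from h import *
import sys
C=np.array([float(sys.argv[1]),float(sys.argv[2])])
a=np.linspace(0,2*np.pi,100)
out=[]
for n,(x0,y0) in (('top',(310,140)),('side',(300,160))):
    p=eyes.get_image(n)
    f=200/np.tan(np.deg2rad(p['vertical_fov']/2));K=np.array([[f,0,p['cx']],[0,f,p['cy']],[0,0,1]])
    im=cv2.resize(p['image'][y0:y0+90,x0:x0+90,::-1],None,fx=4.4,fy=4.4,interpolation=cv2.INTER_CUBIC)
    raw=im.copy()
    im=cv2.convertScaleAbs(im,alpha=1.8)
    for rr in (.058,.052):
        w=np.c_[C[0]+rr*np.cos(a),C[1]+rr*np.sin(a),0*a+.115]
        q=cv2.projectPoints(w.reshape(-1,1,3),np.array(p['rvec']),np.array(p['tvec']),K,np.array(p['dist']))[0].reshape(-1,2)
        q=(q-[x0,y0]+.5)*4.4-.5
        cv2.polylines(im,[q.round().astype(int)],True,(0,0,255),1)
    out.append(im)
cv2.imwrite('pics/%s.png'%sys.argv[3],np.hstack(out))
E
python3 rim.py 0.543 -0.082 rim1
```

```text
(no output)
```

View pics/rim1.png

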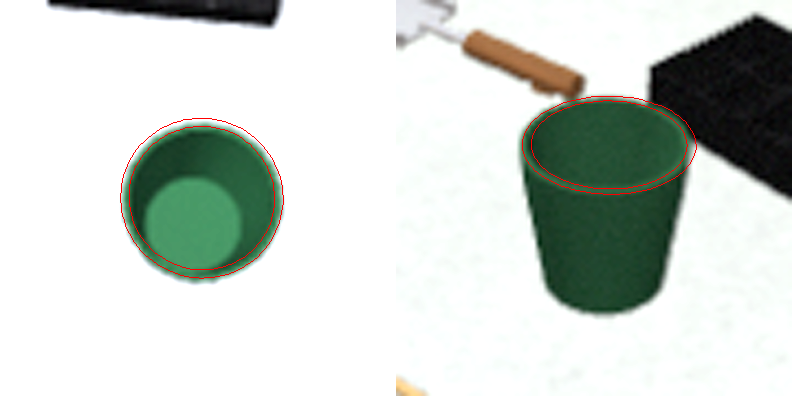

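```bash
sed -i 's/alpha=1.8/alpha=1.2/' rim.py; python3 rim.py 0.540 -0.082 rim2
```

```text
(no output)
```

View pics/rim2.png

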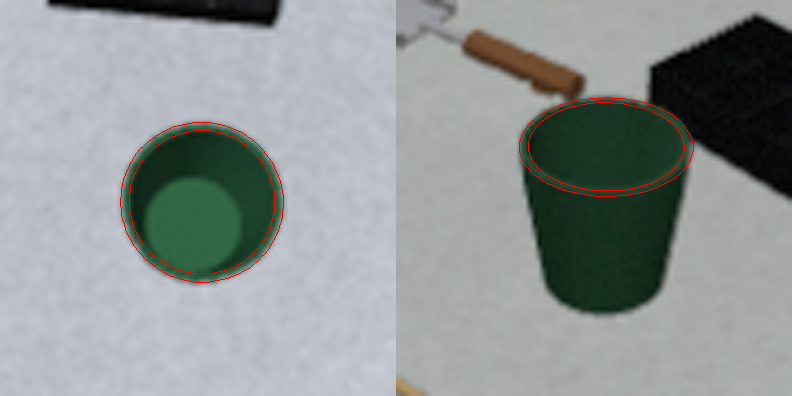

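```bash
cat >> h.py <<'E'
RIM=np.array([.540,-.0825,.115])
def down(y): 
    return toolR(lidaxes(y,0.))
E
python3 -m crank '[[0,0,0,0,0,-20,1],[0,0,0,0,0,-35,1],[0,0,0,0,0,0,1]]'
python3 - <<'E'
from h import *
plan(np.r_[RIM[:2],.375],down(np.deg2rad(167)),step=34)
E
```

```text
t: 7.35
tool_pos: [0.6324, 0.3127, 0.3729]
tool_rot: [0.461, -2.61, 0.119]
contact_force: [0.4, 0.6, 0.7]
opening: 0.0332
dist mm 405.9 turn [-0.144 -0.482  0.565] shift tool [ 196.3 -339.5  104.5] rows 12
[-0.012, -0.04, 0.047] [16.4, -28.3, 8.7]
[-0.012, -0.04, 0.047] [15.3, -29.1, 7.7]
[-0.012, -0.04, 0.047] [14.2, -29.9, 6.8]
[-0.012, -0.04, 0.047] [13.1, -30.6, 5.9]
[-0.012, -0.04, 0.047] [11.8, -31.3, 5.0]
[-0.012, -0.04, 0.047] [10.5, -31.9, 4.2]
[-0.012, -0.04, 0.047] [9.2, -32.4, 3.4]
[-0.012, -0.04, 0.047] [7.7, -32.8, 2.6]
[-0.012, -0.04, 0.047] [6.3, -33.2, 2.0]
[-0.012, -0.04, 0.047] [4.8, -33.5, 1.3]
[-0.012, -0.04, 0.047] [3.2, -33.7, 0.8]
[-0.012, -0.04, 0.047] [1.7, -33.8, 0.3]
```

```bash

python3 -m crank '[[-0.012,-0.04,0.047,16.5,-28,8.5,1],[-0.012,-0.04,0.047,15.5,-29,7.5,1],[-0.012,-0.04,0.047,14,-30,7,1],[-0.012,-0.04,0.047,13,-30.5,6,1],[-0.012,-0.04,0.047,12,-31.5,5,1],[-0.012,-0.04,0.047,10.5,-32,4,1],[-0.012,-0.04,0.047,9,-32.5,3.5,1]]'
python3 - <<'E'
from h import *
plan(np.r_[RIM[:2],.375],down(np.deg2rad(167)),step=34)
E
```

```text
t: 7.93
tool_pos: [0.5754, 0.0803, 0.3692]
tool_rot: [0.009, -2.944, 0.051]
contact_force: [-0.4, -1.1, -1.4]
opening: 0.0335
dist mm 166.7 turn [-0.057 -0.192  0.232] shift tool [  36.2 -162.6    6.9] rows 5
[-0.011, -0.038, 0.046] [7.2, -32.5, 1.4]
[-0.011, -0.038, 0.046] [5.8, -32.8, 0.8]
[-0.011, -0.038, 0.046] [4.3, -33.1, 0.2]
[-0.011, -0.038, 0.046] [2.7, -33.2, -0.3]
[-0.011, -0.038, 0.046] [1.2, -33.3, -0.8]
```

```bash

python3 -m crank '[[-0.011,-0.038,0.046,7,-32.5,1.5,1],[-0.011,-0.038,0.046,6,-33,1,1],[-0.011,-0.038,0.046,4,-33,0,1],[-0.011,-0.038,0.046,2.5,-30,-0.5,1],[-0.011,-0.038,0.046,1,-20,-1,1],[0,0,0,0,-10,0,1],[0,0,0,0,0,0,1]]'
python3 - <<'E'
from h import *
plan(np.r_[RIM[:2],.34],down(np.deg2rad(167)),step=34); print(pose()[2]['contact_force'],pose()[2]['wrist_torque'])
p=eyes.get_image('side'); save(p,'s7')
p=eyes.get_image('wrist'); save(p,'w7')
E
```

```text
t: 8.52
tool_pos: [0.5325, -0.0875, 0.371]
tool_rot: [0.381, 3.118, -0.004]
contact_force: [0.5, 0.7, -1.9]
opening: 0.0331
dist mm 32.3 turn [-0.002  0.001 -0.016] shift tool [-6.1  6.7 31. ] rows 1
[-0.002, 0.001, -0.016] [-6.1, 6.7, 31.0]
[ 0.5277702   0.71373489 -1.92953474] [-0.04592075  0.01915972 -0.02920212]
```

View pics/s7.png

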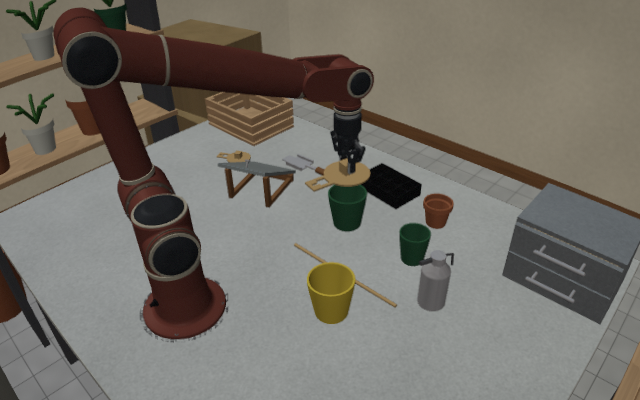

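View pics/w7.png

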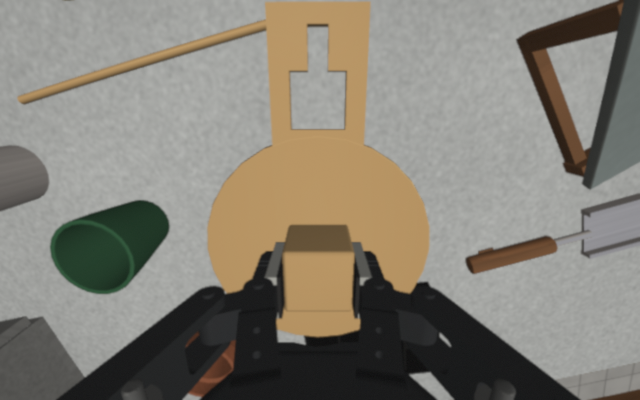

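```bash
python3 - <<'E'
from h import *
p=eyes.get_image('wrist'); M=np.array(p['mount'])
f=200/np.tan(np.deg2rad(p['vertical_fov']/2));K=np.array([[f,0,p['cx']],[0,f,p['cy']],[0,0,1]])
im=p['image'][:,:,::-1].copy(); print(pose()[0])
a=np.linspace(0,2*np.pi,90)
def pr(m):
    t=m*[1,-1,-1]+[0,0,.1855]; c=(t-M[:3,3])@M[:3,:3]
    return cv2.projectPoints(c.reshape(-1,1,3),np.zeros(3),np.zeros(3),K,np.array(p['dist']))[0].reshape(-1,2)
for pts in [np.c_[.066*np.cos(a),.066*np.sin(a),0*a+.006],np.array([[.126,.024,.006],[.06,.024,.006],[.06,-.024,.006],[.126,-.024,.006]]),np.array([[.097,.014,.006],[.069,.014,.006],[.069,-.014,.006],[.097,-.014,.006]]),np.array([[.017,.017,.04],[.017,-.017,.04],[-.017,-.017,.04],[-.017,.017,.04]])]:
    cv2.polylines(im,[pr(pts).round().astype(int)],True,(0,0,255),1)
cv2.imwrite('pics/w7o.png',cv2.resize(im[0:350,190:450],None,fx=1.7,fy=1.7))
E
```

```text
[ 0.53344175 -0.08520311  0.37106992]
```

View pics/w7o.png

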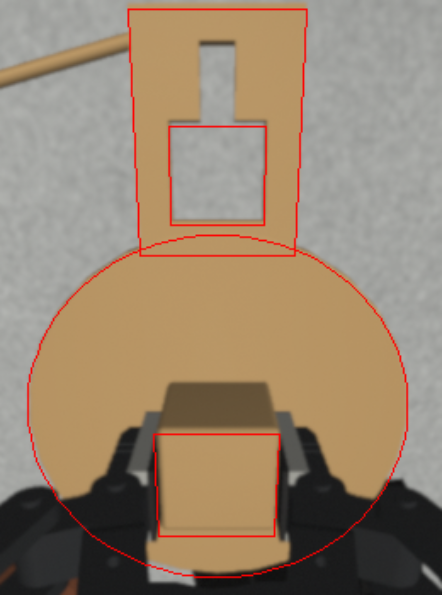

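```bash
sed -i 's/^RIM=.*/RIM=np.array([.5413,-.0828,.115])/' h.py
python3 - <<'E'
from h import *
plan(np.r_[RIM[:2],.335],down(np.deg2rad(166)),1)
E
```

```text
dist mm 37.0 turn [-0.001  0.001  0.004] shift tool [-7.   4.2 36.1] rows 1
[-0.001, 0.001, 0.004] [-7.0, 4.2, 36.1]
```

```bash

python3 -m crank '[[0,0,0,-6.5,4,8,1],[0,0,0,0,0,15,1],[0,0,0,0,0,10,1],[0,0,0,0,0,0,1],[0,0,0,0,0,0,1],[0,0,0,0,0,0,1]]'
python3 - <<'E'
from h import *
plan(np.r_[RIM[:2],.315],down(np.deg2rad(166)),1)
E
```

```text
t: 9.17
tool_pos: [0.5441, -0.0763, 0.3343]
tool_rot: [-0.359, -3.119, -0.001]
contact_force: [0.4, 0.9, -3.0]
opening: 0.0334
dist mm 20.6 turn [ 0.001 -0.002  0.015] shift tool [ 1.2 -7.  19.3] rows 1
[0.001, -0.002, 0.015] [1.2, -7.0, 19.3]
```

```bash

python3 -m crank '[[0,0,0.01,0.5,-4,0,1],[0,0,0,0,0,0,1],[0,0,0,0,0,0,1],[0,0,0,0,0,0,1]]'
python3 - <<'E'
from h import *
plan(np.r_[RIM[:2],.315],down(np.deg2rad(166)),1)
E
```

```text
t: 9.5
tool_pos: [0.5432, -0.08, 0.3358]
tool_rot: [-0.374, -3.119, -0.001]
contact_force: [0.3, 0.5, -0.9]
opening: 0.033
dist mm 21.1 turn [ 0.001 -0.     0.005] shift tool [ 1.2 -3.2 20.8] rows 1
[0.001, -0.0, 0.005] [1.2, -3.2, 20.8]
```

```bash

python3 -m crank '[[0,0,0.003,1.2,-3,0,1],[0,0,0,0,0,7,1],[0,0,0,0,0,0,1],[0,0,0,0,0,0,1]]'
python3 - <<'E'
from h import *
plan(np.r_[RIM[:2],.302],down(np.deg2rad(166)),1)
p=eyes.get_image('side'); im=p['image'][140:250,290:430,::-1]
cv2.imwrite('pics/s8.png',cv2.resize(im,None,fx=5,fy=5,interpolation=cv2.INTER_CUBIC))
E
```

```text
t: 9.83
tool_pos: [0.5413, -0.0835, 0.3296]
tool_rot: [0.381, 3.116, 0.0]
contact_force: [0.2, 0.5, -1.8]
opening: 0.0332
dist mm 27.6 turn [0.    0.003 0.001] shift tool [ 0.2  0.6 27.6] rows 1
[0.0, 0.003, 0.001] [0.2, 0.6, 27.6]
```

View pics/s8.png

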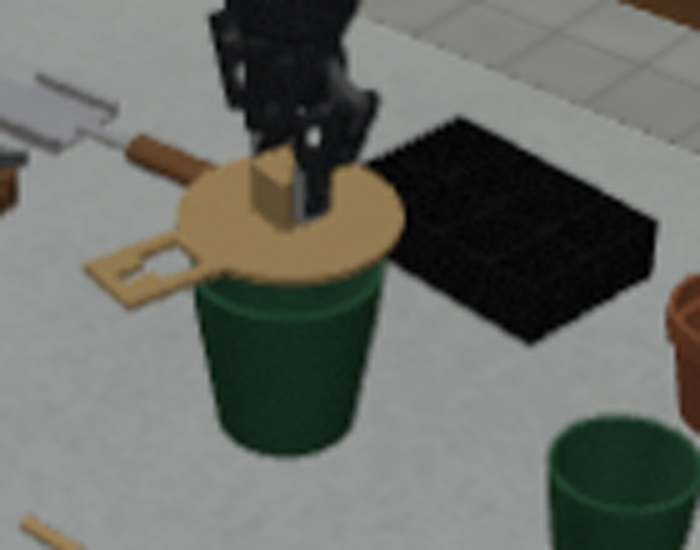

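```bash

python3 -m crank '[[0,0,0,0,0,8,1],[0,0,0,0,0,7,1],[0,0,0,0,0,0,1],[0,0,0,0,0,0,1]]'
python3 - <<'E'
from h import *
plan(np.r_[RIM[:2],.3005],down(np.deg2rad(166)),1)
E
python3 -m crank '[[0,0,0,0,0,4,1],[0,0,0,0,0,0,1],[0,0,0,0,0,0,1]]'
python3 - <<'E'
from h import *
plan(np.r_[RIM[:2],.3005],down(np.deg2rad(166)),1)
E
```

```text
t: 10.22
tool_pos: [0.541, -0.0833, 0.3122]
tool_rot: [0.381, 3.117, 0.001]
contact_force: [-0.0, 0.3, -2.1]
opening: 0.0331
dist mm 11.7 turn [0.001 0.001 0.001] shift tool [-0.1  0.6 11.7] rows 1
[0.001, 0.001, 0.001] [-0.1, 0.6, 11.7]
t: 10.47
tool_pos: [0.5409, -0.0832, 0.3072]
tool_rot: [0.381, 3.118, 0.001]
contact_force: [-0.0, 0.0, -1.6]
opening: 0.0331
dist mm 6.7 turn [ 0.001 -0.     0.001] shift tool [-0.3  0.5  6.7] rows 1
[0.001, -0.0, 0.001] [-0.3, 0.5, 6.7]
```

```bash

python3 -m crank '[[0,0,0,0,0,3,1],[0,0,0,0,0,0,1],[0,0,0,0,0,0,1]]'
python3 -m crank '[[0,0,0,0,0,1.5,1],[0,0,0,0,0,0,1],[0,0,0,0,0,0,1]]'
python3 - <<'E'
from h import *
plan(np.r_[RIM[:2],.3005],down(np.deg2rad(166)),1)
E
```

```text
t: 10.72
tool_pos: [0.5411, -0.0832, 0.3041]
tool_rot: [0.381, 3.118, 0.001]
contact_force: [-0.3, 0.1, -1.5]
opening: 0.0336
t: 10.97
tool_pos: [0.5412, -0.0832, 0.3028]
tool_rot: [0.38, 3.117, 0.001]
contact_force: [0.2, -0.2, -1.6]
opening: 0.0329
dist mm 2.4 turn [0.001 0.001 0.001] shift tool [-0.   0.5  2.3] rows 1
[0.001, 0.001, 0.001] [-0.0, 0.5, 2.3]
```

```bash

python3 -m crank '[[0,0,0,0,0,1,1],[0,0,0,0,0,0,1]]'
python3 -m crank '[[0,0,0,0,0,1,1],[0,0,0,0,0,0,1]]'
python3 -m crank '[[0,0,0,0,0,0.7,1],[0,0,0,0,0,0,1]]'
```

```text
t: 11.13
tool_pos: [0.5412, -0.0832, 0.3019]
tool_rot: [0.38, 3.117, 0.001]
contact_force: [0.8, 0.7, -2.5]
opening: 0.033
t: 11.3
tool_pos: [0.5412, -0.0833, 0.3009]
tool_rot: [0.381, 3.117, 0.001]
contact_force: [0.0, -0.4, -1.8]
opening: 0.0333
t: 11.47
tool_pos: [0.5414, -0.0833, 0.3008]
tool_rot: [0.38, 3.116, 0.0]
contact_force: [0.5, -0.1, -1.7]
opening: 0.0329
```

```bash

python3 -m crank '[[0,0,0,0,0,0.8,1],[0,0,0,0,0,0,1]]'
python3 -m crank '[[0,0,0,0,0,0.8,1],[0,0,0,0,0,0,1]]'
python3 -m crank '[[0,0,0,0,0,0.8,1],[0,0,0,0,0,0,1]]'
```

```text
t: 11.63
tool_pos: [0.5416, -0.0834, 0.3008]
tool_rot: [0.38, 3.115, -0.0]
contact_force: [0.4, -0.1, -1.7]
opening: 0.0331
t: 11.8
tool_pos: [0.5418, -0.0834, 0.3007]
tool_rot: [0.38, 3.115, -0.0]
contact_force: [0.9, 0.3, -1.8]
opening: 0.033
t: 11.97
tool_pos: [0.542, -0.0834, 0.3007]
tool_rot: [0.38, 3.114, -0.001]
contact_force: [-0.5, -0.0, -1.5]
opening: 0.033
```

```bash
python3 - <<'E'
from h import *
o=pose()[2]; print(o['t'],o['contact_force'],o['wrist_torque'])
p=eyes.get_image('side'); im=p['image'][140:250,290:430,::-1]
cv2.imwrite('pics/s9.png',cv2.resize(im,None,fx=5,fy=5,interpolation=cv2.INTER_CUBIC))
E
```

```text
11.9667 [-0.46197146 -0.00309383 -1.48230615] [-0.01687431  0.05425761 -0.01166628]
```

View pics/s9.png

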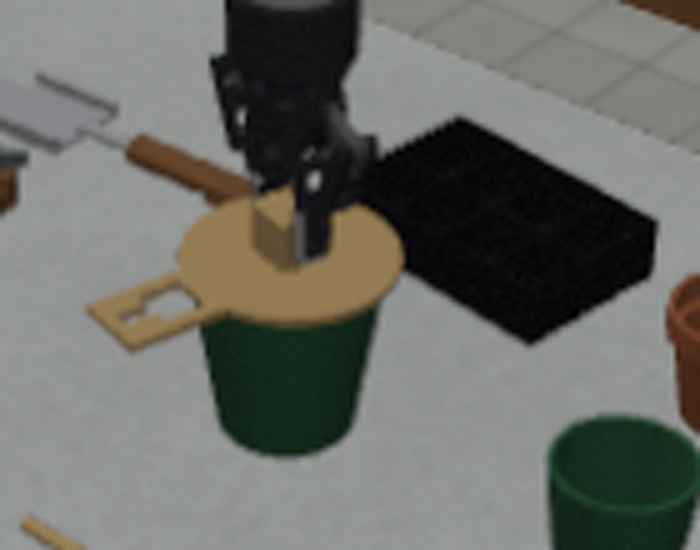

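```bash

python3 -m crank '[[0,0,0,0,0,1.2,1],[0,0,0,0,0,0.5,1]]'; python3 -c "
from h import *
o=pose()[2];print(o['contact_force'],o['wrist_torque'],o['effort'])"
```

```text
t: 12.18
tool_pos: [0.5423, -0.0835, 0.3006]
tool_rot: [0.38, 3.114, -0.001]
contact_force: [-1.3, -0.3, 2.7]
opening: 0.0332
[-1.26801767 -0.32480062  2.70103663] [0.00601428 0.34048428 0.03729599] [ -0.18117741 -32.09617853 -34.76509452   0.04310495  -0.55453107
  -0.0432832 ]
```

```bash

python3 -m crank '[[0,0,0,0,0,0,0.2],[0,0,0,0,0,0,0],[0,0,0,0,0,0,-0.3],[0,0,0,0,0,0,-0.6],[0,0,0,0,0,0,-0.6]]'
python3 - <<'E'
from h import *
p=eyes.get_image('wrist'); save(p,'w10'); print(pose()[0],pose()[2]['contact_force'])
E
```

```text
t: 12.6
tool_pos: [0.5423, -0.0835, 0.2993]
tool_rot: [0.38, 3.113, -0.001]
contact_force: [0.1, -0.1, -0.0]
opening: 0.0685
[ 0.54224021 -0.08354134  0.29929023] [ 0.82929338  0.65506806 -0.75677162]
```

View pics/w10.png

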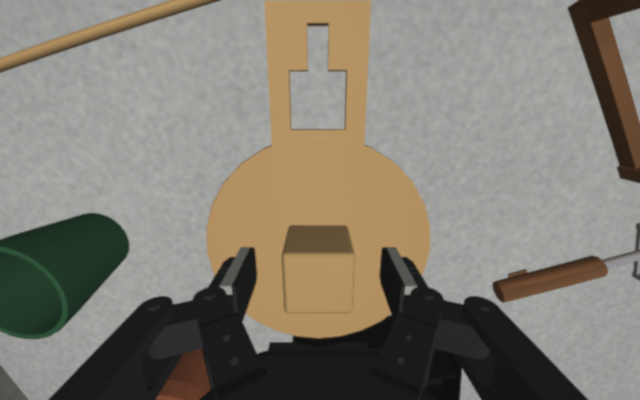

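Jaws are clear on both sides of the knob (283–355). Retreat straight up.

```bash

python3 -m crank '[[0,0,0,0,0,-5,-0.8],[0,0,0,0,0,-15,-0.8],[0,0,0,0,0,-30,-0.8],[0,0,0,0,0,-40,-0.8],[0,0,0,-20,0,-35,-0.8],[0,0,0,0,0,-30,-0.8],[0,0,0,0,0,0,-0.8],[0,0,0,0,0,0,-0.8]]'
python3 - <<'E'
from h import *
print(pose()[0],pose()[2]['contact_force'])
out=[]
C=RIM.copy(); C[0]=.540;C[1]=-.0825
a=np.linspace(0,2*np.pi,100)
for n,(x0,y0) in (('top',(310,140)),('side',(300,160))):
    p=eyes.get_image(n)
    for q in ('lid','lid_knob'): print(n,q,[(np.round(d['centre'],4).tolist(),round(d['confidence'],2)) for d in spotter.mark_of(q,p)])
    f=200/np.tan(np.deg2rad(p['vertical_fov']/2));K=np.array([[f,0,p['cx']],[0,f,p['cy']],[0,0,1]])
    im=cv2.resize(p['image'][y0:y0+90,x0:x0+90,::-1],None,fx=4.4,fy=4.4,interpolation=cv2.INTER_CUBIC)
    w=np.c_[C[0]+.066*np.cos(a),C[1]+.066*np.sin(a),0*a+.121]
    q=cv2.projectPoints(w.reshape(-1,1,3),np.array(p['rvec']),np.array(p['tvec']),K,np.array(p['dist']))[0].reshape(-1,2)
    cv2.polylines(im,[((q-[x0,y0]+.5)*4.4-.5).round().astype(int)],True,(0,0,255),1)
    out.append(im)
cv2.imwrite('pics/fin.png',np.hstack(out))
E
```

```text
t: 13.32
tool_pos: [0.5605, -0.0881, 0.4593]
tool_rot: [-0.38, -3.117, -0.001]
contact_force: [-0.2, 0.7, -1.5]
opening: 0.0766
[ 0.5605378  -0.08807174  0.4592912 ] [-0.18740058  0.70361053 -1.45854701]
top lid [([0.5448, -0.0827, 0.1115], 0.61), ([0.5386, -0.3245, 0.0002], 0.44)]
top lid_knob [([0.5409, -0.079, 0.1571], 0.93), ([0.5671, 0.4727, 0.0326], 0.61)]
side lid [([0.5665, 0.4734, 0.0045], 0.69), ([0.5393, -0.0822, 0.1185], 0.66)]
side lid_knob [([0.563, 0.4722, 0.0355], 0.73)]
```

View pics/fin.png

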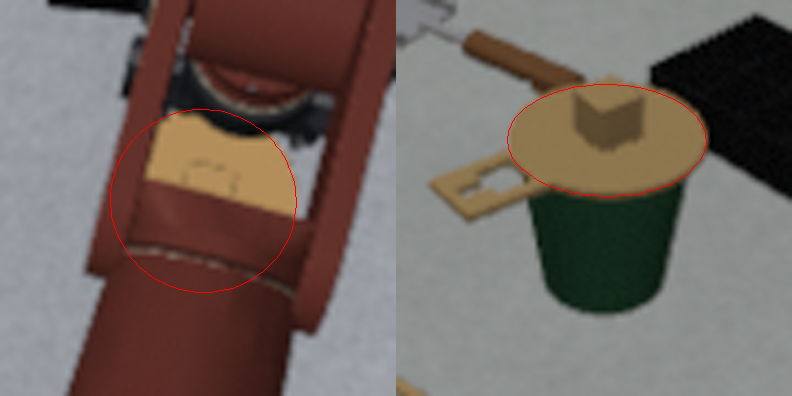

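```bash
python3 -c "
from station import ctrl
print(ctrl.finish_job())"
```

```text
the job is handed in; nothing more can be done
None
```

The bamboo lid is on the wider green pot, and I handed the job in at about 13.5 s; no verdict was reported. I gripped the lid by its knob, slid it 31.5 mm up the slope and lifted it square off the stud. I then carried it over level, lowered it until I felt light contact of about 4 N, let go and backed straight up.

- **Seating:** after I let go, the side picture showed the lid's plate matching the outline predicted for a fully seated, centred, level lid, to about 1–2 mm.
- **Network estimates:** they put the lid 1–5 mm from the mouth's centre, within their own 4 mm error. Heights ran from 3.5 mm below to 3.5 mm above the rim.
- **Weaker checks:** the arm hid part of the lid in the last top picture, so the centring rests mostly on the side view. The wrist force hardly rose over the first nudges at the bottom, so I judged contact mainly from the tool stopping at the expected height.
- **Pot and bystanders:** in the side picture the pot had not shifted visibly, and I saw no sign that anything else was touched. I did not re-measure the bystanders.

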